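Close and lock the valve box cover after servicing

ROBOT

A 6-joint arm with a two-finger parallel gripper is mounted at the origin on the work surface. World frame = base frame: x ahead of the robot, y to its left, z up, the work surface at z = 0. Lengths are in m, angles in rad, forces in N, time in s.
With the tool pointing down it reaches from about 0.225 to 0.875 m from the base axis. Payload 3.4 kg.
Tool frame: the origin (TCP) lies midway between the tips of the shut fingers; the grasp point (between the pads) lies 19 mm behind it (manip.grasp_offset is the distance from the TCP to the grasp point, in m); x points along the fingers, y is the direction in which the jaws open and shut, and the axes are right-handed (so a half turn about x gives the same grasp; the last joint's range is limited). The gripper opens to 85 mm and grips with 20 to 120 N. Pads are 22 mm wide; open, the fingers measure 114 mm over their backs; the gripper's body (76 mm by 85 mm) begins 54 mm behind the grasp point. The pads swing forward as they close: fully open they stand 13 mm farther back than shut.
Start: joints at [-1.394, 0.276, 1.505, -0, 1.361, -0.121], TCP at [0.169, -0.55, 0.231] pointing down, gripper open.
Joint ranges: [-2.89, 2.89], [-0.75, 2.08], [0.22, 2.7], [-1.18, 4.32], [0.11, 2.71], [-2.7, 2.7]. Speed limits (rad/s): [2.57, 2.57, 3.14, 3.14, 3.14, 3.14].

INTERFACE

Orientations are given as a unit quaternion [w, x, y, z].
In Python, from rig import manip gives the robot as it stands.
- The arm moves only by the shell command python3 -m creep 'ROWS' [OPENING] [FORCE]. ROWS is a JSON object of lists of equal length, an entry for each row: "delta_pos": the shift along the tool's x, y, z in cm, a list of three; "dr": the turn, a rotation vector about the tool's x, y, z in rad, a list of three. In form: {"delta_pos": [[dx, dy, dz], ...], "dr": [[rx, ry, rz], ...]}. A call has 1 to 10 rows; each row is the pose to reach, as a shift and turn from the pose commanded when the call began, along the tool's axes at that moment; what a row does not reach only later rows make up. A row lasts 1/10 s, in which the tool goes at most 50 mm and 8.59 degrees, less where a joint would pass 70% of its speed; a pose out of reach is approached as far as the arm can. A call with a gripper value outside its range is refused whole. OPENING is the opening, from -1 (shut) to 1 (fully open), set as the call begins (- or left out, the last holds). The fingers move at their own pace and stop on an object; FORCE is the grip in N (left out, the last holds). Time passes only in rows, so rows that repeat a pose let the fingers close. It gives the time, the measured TCP pose, the force and the opening at its end, in the units of the state.
- manip.get_state(): the state, without advancing time (a new reading comes with each control period).
- manip.get_image(name): name is "scene" or "top" or "wrist"; returns a dict with "pixels" (480x640x3 uint8, blue, green, red), "depth" (480x640 float32, m along the optical axis (not along the pixel's ray), 0 where there is no reading), "intrinsics" (3x3 intrinsics, pixels), "rvec" (rotation vector, rad) and "tvec" (3), from world to camera coordinates, as OpenCV has them. Camera axes: x right, y down, z forward; pixel columns grow to the right and rows downward; lengths in m; the calibration is good to about 2 mm. A picture is of the moment at which its call begins.
- manip.sign_off(): hands the job in, once; it reports no verdict.
The state is a dict: "clock": time; "qpos": joint angles; "qd": joint speeds; "effort": joint torques, N m; "position": TCP position; "ee_rot": TCP orientation; "contact_force": force on the tool from outside, world axes, zero at the start; "moment": the same for the moment, N m; "width": finger opening in m.
Only numpy, scipy, OpenCV 4.12 (cv2) and the standard library are available. Lean on these libraries where they do the work, as an engineer would, in place of code of your own. Each camera call takes 0.05 s, during which the arm holds its last target. There are 200 camera calls.

TASK

The press's blue valve box has been serviced: take the spanner that was left lying across its open hatch and lay it down in the green tray, then put the aluminium cover fully down over the hatch (either way round) and lock both of its quarter-turn fasteners: line each wing up with its slot, push it in and turn it clockwise to the stop, so that it stays down when let go. Do not let the spanner or the cover fall, and leave the canister, mug and jar standing where they are.

Things in the scene. Friction and masses are not known exactly. Their poses are not given: they have to be found in the camera images.
- hatch (a point): Open hatch in the top of the fixed blue steel valve box (190 mm in x, 270 in y, flat top 85 mm above the bench). This point: hatch centre, level with the flat top; y along the hatch's long side, z up. Round the 104 x 174 mm opening stands a lip, outside 121 x 191 mm, 16 mm high, its outer edge bevelled 4 mm as a lead-in. The compartment is clear to 30 mm below the flat top.
- valve_box: The same box: origin at the centre of its underside, 85 mm under the hatch point, same axes. Two filter/regulator units with gauges stand on its +x wall, from 95 to 150 mm from the centre in x, within 56 mm of it in y, their knobs up to 143 mm above the bench.
- slot_1 (a point): Steel receptacle 66 mm from the hatch centre towards its +y end; this point: middle of its upper face, 1 mm above the flat top. Its slot is 35 mm long along the hatch's y and 11 mm wide; a fastener's cross pin passes only within about 0.15 rad of that line. A 10 mm wide groove on the underside, at right angles to the slot, catches the turned pin.
- slot_2 (a point): The same receptacle at the hatch's -y end.
- cover_rim (a point): Loose aluminium cover, a shallow pan, open side down: 130 mm (x) by 200 mm (y) by 20 mm deep, inside 124 x 194 mm: it fits over the hatch lip, either way round, with 1.5 mm play each side. 0.4 to 0.65 kg. This point: centre of its lower rim (on the bench at the start, on the box's flat top when home); y along its long side, z up.
- cover_handle (a point): Middle of the black bow handle on the cover, 60 mm above the lower rim, over the centre: a round bar 10 mm thick, 80 mm long, running along the cover's x (across the cover). 35 mm is free under the bar.
- wing_1 (a point): Black wing of captive fastener 1, at the cover's +y end (66 mm from its centre): 50 mm long, 10 thick, 28 tall, red line on top; when up it spans 42 to 70 mm above the cover's lower rim. This point: on the fastener's axis, 8 mm below the wing's top, a good grip. Axes turn with the wing: y along it, x through its thickness. The cross pin under the cover (30 mm long, 6 thick) is parallel to it.
- wing_2 (a point): The same wing of captive fastener 2, at the cover's -y end.
- fastener_1 (a joint): Turn of fastener 1, rad, growing clockwise seen from above. 0 (a stop): wing and pin lie along the cover's long side, in line with the slot when the cover is on. 1.57 (a stop): across it, locked if pushed in. It stays where it is left (friction 0.03 N m).
- fastener_2 (a joint): The same for fastener 2.
- push_1 (a joint): How far fastener 1 is pushed in, m: 0 up, 0.018 stop; spring 3.5 N at 0, 9 N at 0.0155. Cover home, pin out of line: it stops at about 0.004 on the receptacle. In line it goes through; from 0.0155 it can be turned. Let go when turned across, it rises into the groove and rests at about 0.0125, locked, holding the cover down; let go in line, it springs up.
- push_2 (a joint): The same for fastener 2.
- spanner_mid (a point): Loose steel spanner, 180 mm long (own x; open jaw, 38 mm wide, at +x), shank 17 mm wide, 7 mm thick, 0.12 to 0.2 kg. This point: middle of the shank, half-way up. At the start it lies on the hatch lip, across the hatch, its underside 101 mm above the bench; the cover cannot go on until it is out of the way.
- tray_in (a point): Fixed green open tray on the bench, outside 150 mm (x) by 220 mm (y) by 45 mm high, walls 4 mm. This point: centre of its inner floor, 4 mm above the bench.
- canister_mid (a point): Bystander: loose dark filter canister, 106 mm across, 82 mm tall, standing; this point on its axis, 40 mm up.
- mug_mid (a point): Bystander: loose white mug, 82 mm across plus a handle, 95 mm tall; this point on its axis, half-way up.
- grease_jar_mid (a point): Bystander: loose white jar with red cap, 68 mm across, 75 mm tall; this point on its axis, half-way up.
Things that resemble listed ones, but are neither listed nor needed, are in the scene too. There is more than one size of the part that bears cover_rim; the job needs the larger. Of the things that look like the part that bears spanner_mid, the largest one is meant.

How it is judged:
By the outcome, as a careful person would: the job done as asked, in the order asked, and still so for the second after the job is handed in, with the robot touching nothing.
It also fails if it takes over 72 s, if anything falls off the work surface, if the arm or the gripper's body presses on something with over 40 N, if the wrist force passes 120 N, or if a joint passes its speed limit or range.

## Working session

There is one attempt and no reset: what is moved stays moved. The work goes in short steps, Python scripts to look and compute and a shell command to move; the robot and the scene stay as the last step left them, time stands still between calls to the robot, and variables do not carry over. Pictures are saved under pics/ and viewed, about 8 in all and at most 12, crops included, and the job is handed in when it is done.

```bash
mkdir -p pics; ls; cat > h.py <<'E'
import numpy as np, cv2
from scipy.spatial.transform import Rotation as R
from rig import manip
def snap(n,fn=None):
    im=manip.get_image(n)
    np.savez('last_%s.npz'%n,**{k:np.asarray(v) for k,v in im.items()})
    if fn: cv2.imwrite('pics/'+fn,im['pixels'])
    return im
def load(n): return dict(np.load('last_%s.npz'%n))
def cloud(im):
    K=im['intrinsics'];d=im['depth'];v,u=np.indices(d.shape)
    P=np.stack([(u-K[0,2])/K[0,0]*d,(v-K[1,2])/K[1,1]*d,d],-1)
    M=cv2.Rodrigues(np.asarray(im['rvec'],float))[0]
    W=(P-np.asarray(im['tvec']).ravel())@M
    W[d<=0]=np.nan
    return W
def st():
    s=manip.get_state();return s
E
python3 - <<'E'
from h import *
for n in('top','scene'):
    im=snap(n,n+'1.png')
    M=cv2.Rodrigues(np.asarray(im['rvec'],float))[0];print(n,-M.T@np.asarray(im['tvec']).ravel(),im['intrinsics'][0,0])
print(manip.get_state())
E
```

```text
pics
top [ 0.34776077 -0.02120684  1.02648873] 470.5609120109199
scene [ 1.09389936 -0.61355195  1.07624152] 541.9128594436662
{'clock': 0.1, 'qpos': array([-1.39400583e+00,  2.76542844e-01,  1.50600409e+00,  2.04735121e-05,
        1.36067103e+00, -1.21004522e-01]), 'qd': array([ 0.00148007, -0.00272561, -0.00219492, -0.00115482,  0.00064514,
       -0.00017278]), 'effort': array([ 1.19382541e-03, -4.17700517e+01, -2.46405888e+01, -1.62769534e-04,
        5.87858274e-03,  2.09264840e-05]), 'position': array([ 0.16863097, -0.54923921,  0.23052084]), 'ee_rot': array([-0.10432169, -0.69927385, -0.1054709 ,  0.69929175]), 'contact_force': array([-0.07322156,  0.04850834, -0.97243311]), 'moment': array([ 0.00765452, -0.04386071,  0.06244573]), 'width': 0.08548589584200453}
```

View pics/top1.png

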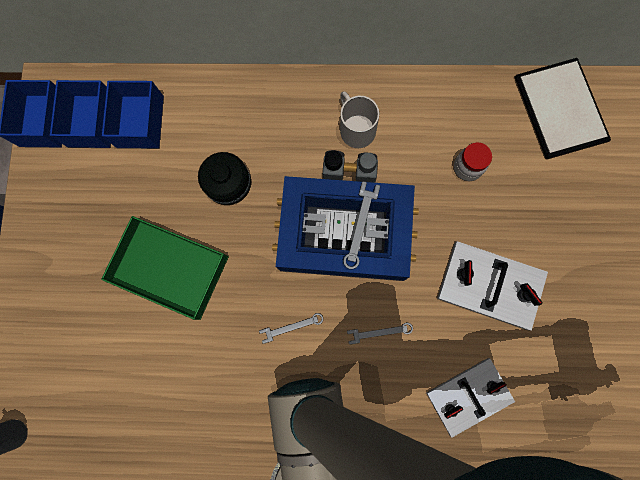

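View pics/scene1.png

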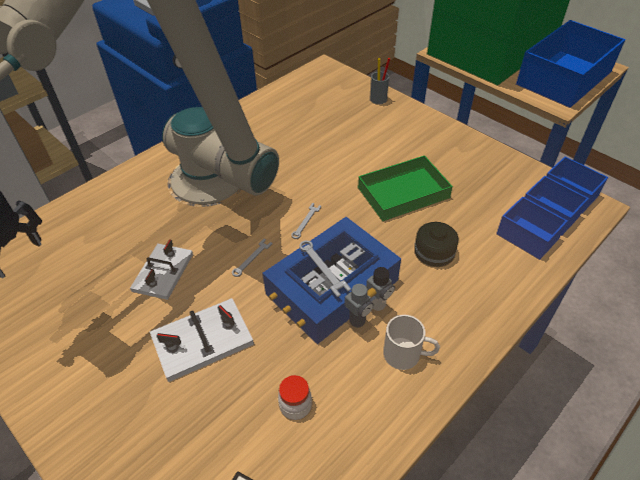

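The top view shows the spanner across the hatch (jaw at (370,190), ring at (351,261)). The large cover is at (493,285) with its wings at (465,272) and (528,294). The tray is at (166,268). Both wings are turned away from the cover's long side.

```bash
python3 - <<'E'
from h import *
im=load('top');W=cloud(im);px=im['pixels'].astype(int)
v,u=np.indices(px.shape[:2])
def reg(u0,u1,v0,v1):return (u>u0)&(u<u1)&(v>v0)&(v<v1)
def rect(m,name):
    P=W[m][:,:2].astype(np.float32);r=cv2.minAreaRect(P*1000);b=cv2.boxPoints(r)
    c=r[0];e0=b[1]-b[0];e1=b[2]-b[1];l=e0 if np.linalg.norm(e0)>np.linalg.norm(e1) else e1
    print(name,len(P),np.round(c,1),np.round(r[1],1),'long ang',round(float(np.arctan2(l[1],l[0])),4),'z',np.round(np.nanpercentile(W[m][:,2],[5,50,95]),4))
z=W[...,2]
rect(reg(270,420,170,285)&(abs(z-.085)<.006),'boxtop')
rect(reg(285,405,180,275)&(abs(z-.101)<.003),'lip')
rect(reg(330,390,175,275)&(z>.1055)&(z<.113),'spanner')
m=reg(430,555,235,335);rect(m&(abs(z-.020)<.006),'cover')
rect(m&(z>.052)&reg(480,512,250,320),'handle')
rect(m&(z>.062)&reg(440,482,250,300),'wingL')
rect(m&(z>.062)&reg(512,550,270,320),'wingR')
red=(px[...,2]>120)&(px[...,1]<70)&(px[...,0]<70)
rect(m&red&reg(440,482,250,300),'redL');rect(m&red&reg(512,550,270,320),'redR')
m=reg(95,235,210,325);rect(m&(z>.035)&(z<.055),'trayrim');rect(m&(z<.012)&(px[...,1]>px[...,2]+40),'trayfloor')
m=reg(330,390,175,275)&(z>.1055)&(z<.113)
P=W[m];c=P.mean(0);print(c)
c8=cv2.resize(px[230:345,425:560].astype(np.uint8),None,fx=4,fy=4,interpolation=cv2.INTER_CUBIC)
d8=cv2.resize(px[165:285,270:420].astype(np.uint8),None,fx=4,fy=4,interpolation=cv2.INTER_CUBIC)
h=max(len(c8),len(d8));c8=c8[:,:];d8=d8[:, :]
cv2.imwrite('pics/c.png',cv2.resize(np.hstack([cv2.resize(c8,(540,460)),cv2.resize(d8,(575,460))]),(800,330)))
E
```

```text
boxtop 7158 [550.8 -31.5] [270.6 208.7] long ang 1.5097 z [0.0827 0.0857 0.0886]
lip 717 [527.6 -30.1] [188.4 147.2] long ang 1.5061 z [0.0984 0.1005 0.1031]
spanner 854 [548.9 -66.9] [189.8  93. ] long ang 0.0856 z [0.1062 0.1087 0.1117]
cover 5107 [ 431.7 -346.8] [202.8 131.2] long ang 1.2482 z [0.0174 0.0205 0.0237]
handle 234 [ 430.7 -345.4] [10.8 89.5] long ang -0.3212 z [0.0576 0.0644 0.0676]
wingL 139 [ 452.9 -283.2] [10.4 49. ] long ang -0.0392 z [0.0637 0.0693 0.0728]
wingR 145 [ 411.3 -408. ] [49.2 11.1] long ang 0.6472 z [0.0636 0.0697 0.0731]
redL 27 [ 452.8 -284.1] [ 3.3 41.4] long ang -0.0791 z [0.0673 0.0711 0.0733]
redR 22 [ 411.8 -408.9] [41.   2.8] long ang 0.6459 z [0.0687 0.0714 0.0735]
trayrim 926 [455.6 355.6] [222.8 150.1] long ang 1.1996 z [0.0366 0.0447 0.0483]
trayfloor 5439 [455.  354.6] [218.7 143.1] long ang 1.2045 z [0.0018 0.0049 0.0079]
[ 0.54834669 -0.06150383  0.10880803]
```

View pics/c.png

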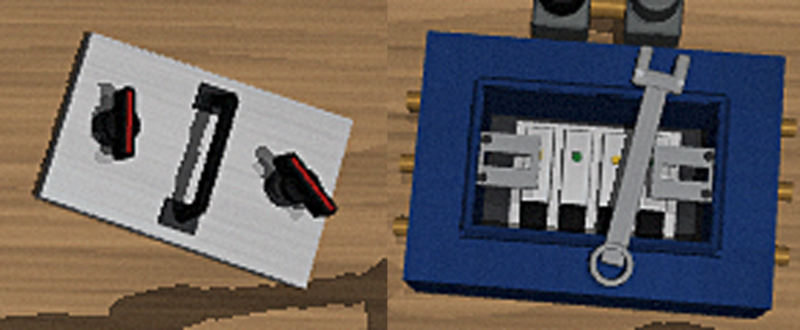

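```bash
cat >> h.py <<'E'
def goal(p,jaw):
    """jaw = angle (mod pi) of the tool y axis in world xy, tool x down."""
    s=manip.get_state();q=s['ee_rot'];T=R.from_quat([q[1],q[2],q[3],q[0]])
    y=T.as_matrix()[:,1];a=np.arctan2(y[1],y[0])
    best=None
    for k in range(-2,3):
        b=jaw+k*np.pi
        if best is None or abs(b-a)<abs(best-a):best=b
    ty=np.array([np.cos(best),np.sin(best),0]);tx=np.array([0,0,-1.])
    G=R.from_matrix(np.stack([tx,ty,np.cross(tx,ty)],1))
    print('at',np.round(s['position'],4),'yaw',round(a,3),'q6',round(s['qpos'][5],2),'t',round(s['clock'],1))
    print(' delta_pos cm',np.round(T.inv().apply(np.array(p)-s['position'])*100,2),'dr',np.round((T.inv()*G).as_rotvec(),3))
E
python3 - <<'E'
from h import *
im=load('top');W=cloud(im);px=im['pixels'].astype(int);z=W[...,2]
v,u=np.indices(z.shape)
sat=px.max(-1)-px.min(-1)
m=(u>330)&(u<390)&(v>185)&(v<275)&(z>.1045)&(z<.113)&(sat<30)
P=W[m];P=P[abs(P[:,1]+.06)<.06];c=P.mean(0)
w,V=np.linalg.eigh(np.cov(P[:,:2].T));d=V[:,1]*np.sign(V[0,1]);s=(P[:,:2]-c[:2])@d;n=(P[:,:2]-c[:2])@V[:,0]
mid=c[:2]+d*(s.min()+s.max())/2
print(len(P),c,'ang',np.arctan2(d[1],d[0]),s.min(),s.max(),'mid',mid,P[:,2].mean())
a=np.arctan2(d[1],d[0])
goal([mid[0]-.03,mid[1]+.02,.30],a+np.pi/2)
E
```

```text
808 [ 0.54024657 -0.06094932  0.10857088] ang -0.24561608638028373 -0.0913627171644132 0.08502828616508319 mid [ 0.53717441 -0.0601792 ] 0.10857087716066825
at [ 0.1686 -0.5492  0.2305] yaw -1.273 q6 -0.12 t 0.1
 delta_pos cm [ -6.88 -38.74 -47.3 ] dr [0.543 0.    0.002]
```

```bash
python3 -m creep '{"delta_pos":[[-6.9,-38.7,-47.3],[-6.9,-38.7,-47.3],[-6.9,-38.7,-47.3],[-6.9,-38.7,-47.3],[-6.9,-38.7,-47.3],[-6.9,-38.7,-47.3],[-6.9,-38.7,-47.3],[-6.9,-38.7,-47.3],[-6.9,-38.7,-47.3],[-6.9,-38.7,-47.3]],"dr":[[0.543,0,0],[0.543,0,0],[0.543,0,0],[0.543,0,0],[0.543,0,0],[0.543,0,0],[0.543,0,0],[0.543,0,0],[0.543,0,0],[0.543,0,0]]}' 
python3 - <<'E'
from h import *
goal([.507,-.04,.30],-.2456+np.pi/2)
E
```

```text
clock: 1.1
position: [0.4431, -0.1363, 0.2872]
ee_rot: [0.086, -0.702, 0.087, 0.702]
contact_force: [0.9, -0.1, -0.6]
width: 0.0853
at [ 0.4431 -0.1363  0.2872] yaw -1.816 q6 1.37 t 1.1
 delta_pos cm [ -1.28 -10.89  -3.86] dr [ 0. -0. -0.]
```

```bash
python3 -m creep '{"delta_pos":[[-1.3,-10.9,-3.9],[-1.3,-10.9,-3.9],[-1.3,-10.9,-3.9],[-1.3,-10.9,-3.9],[-1.3,-10.9,-3.9]],"dr":[[0,0,0],[0,0,0],[0,0,0],[0,0,0],[0,0,0]]}' -0.1
python3 - <<'E'
from h import *
im=snap('wrist','w1.png')
W=cloud(im);px=im['pixels'].astype(int);z=W[...,2]
m=(z>.105)&(z<.116)&(px.max(-1)-px.min(-1)<30)&(abs(W[...,1]+.06)<.07)&(abs(W[...,0]-.54)<.12)
P=W[m];c=P.mean(0);w,V=np.linalg.eigh(np.cov(P[:,:2].T));d=V[:,1]*np.sign(V[0,1]);s=(P[:,:2]-c[:2])@d
mid=c[:2]+d*(s.min()+s.max())/2
print(len(P),c,'ang',np.arctan2(d[1],d[0]),s.min(),s.max(),'mid',mid)
E
```

```text
clock: 1.6
position: [0.5064, -0.042, 0.2995]
ee_rot: [0.086, -0.701, 0.086, 0.702]
contact_force: [-0.9, -0.7, 0.6]
width: 0.0386
6274 [ 0.57955304 -0.05855325  0.10994171] ang 0.0034370173849729777 -0.12799580810161293 0.08037670696932579 mid [ 0.55574363 -0.05863508]
```

View pics/w1.png

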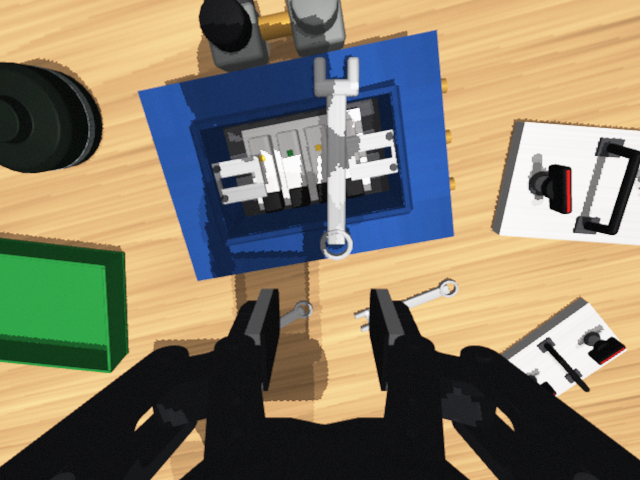

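The wrist view shows the spanner from about (337,60) to (337,258) and the hatch lip around (305,165). Both slots are visible. I'll refine the spanner and hatch positions from this image.

```bash
python3 - <<'E'
from h import *
im=load('wrist');W=cloud(im);px=im['pixels'].astype(int);z=W[...,2];v,u=np.indices(z.shape)
m=(u>312)&(u<362)&(v>55)&(v<262)&(z>.104)&(z<.114)
P=W[m];sh=W[m&(v>110)&(v<215)]
c=sh.mean(0);w,V=np.linalg.eigh(np.cov(sh[:,:2].T));d=V[:,1]*np.sign(V[0,1]);s=(P[:,:2]-c[:2])@d
print('spanner mid',c[:2]+d*(s.min()+s.max())/2,'ang',np.arctan2(d[1],d[0]),s.max()-s.min(),'z',np.median(P[:,2]))
blue=(px[...,0]>px[...,2]+40)
def rect(m,n):
    m=cv2.morphologyEx(m.astype(np.uint8),cv2.MORPH_OPEN,np.ones((3,3)))>0
    Q=W[m];r=cv2.minAreaRect((Q[:,:2]*1000).astype(np.float32));b=cv2.boxPoints(r);print(n,len(Q),np.round(r,4) if 0 else r, np.round(b,1).tolist(),np.median(Q[:,2]))
rect(blue&(abs(z-.085)<.005)&(v<285),'box')
rect(blue&(abs(z-.101)<.004)&(v<285)&(u>185)&(u<420)&(v>80)&(v<255),'lip')
E
```

```text
spanner mid [ 0.53876453 -0.06216139] ang -0.23404246623047043 0.17896282114630852 z 0.10869637117023724
box 28089 ((541.419189453125, -32.420379638671875), (270.1758117675781, 190.67276000976562), 86.4582290649414) [[437.8999938964844, -161.39999389648438], [628.2000122070312, -173.10000610351562], [644.9000244140625, 96.5], [454.6000061035156, 108.30000305175781]] 0.08569732748694264
lip 3732 ((541.7020263671875, -32.98272705078125), (188.72311401367188, 118.62129211425781), 86.40644836425781) [[476.6000061035156, -123.4000015258789], [595.0, -130.89999389648438], [606.7999877929688, 57.5], [488.3999938964844, 64.9000015258789]] 0.10040019746817902
```

```bash
python3 - <<'E'
from h import *
goal([.5388,-.0622,.0995],-.234+np.pi/2)
E
```

```text
at [ 0.5062 -0.0426  0.2996] yaw -1.816 q6 1.6 t 1.6
 delta_pos cm [20.01  1.09 -3.67] dr [-0.011  0.001 -0.001]
```

```bash
python3 -m creep '{"delta_pos":[[4,1.1,-3.7],[8,1.1,-3.7],[12,1.1,-3.7],[15,1.1,-3.7],[17,1.1,-3.7],[18.5,1.1,-3.7],[19.5,1.1,-3.7],[20,1.1,-3.7],[20,1.1,-3.7]],"dr":[[-0.011,0,0],[-0.011,0,0],[-0.011,0,0],[-0.011,0,0],[-0.011,0,0],[-0.011,0,0],[-0.011,0,0],[-0.011,0,0],[-0.011,0,0]]}' 
python3 - <<'E'
from h import *
goal([.5388,-.0622,.0995],-.234+np.pi/2)
snap('wrist','w2.png')
E
```

```text
clock: 2.55
position: [0.5397, -0.0623, 0.0999]
ee_rot: [0.083, -0.702, 0.083, 0.702]
contact_force: [0.5, -1.4, -0.2]
width: 0.0387
at [ 0.5397 -0.0623  0.0999] yaw -1.806 q6 1.56 t 2.5
 delta_pos cm [0.04 0.01 0.09] dr [-0.001  0.001 -0.   ]
```

View pics/w2.png

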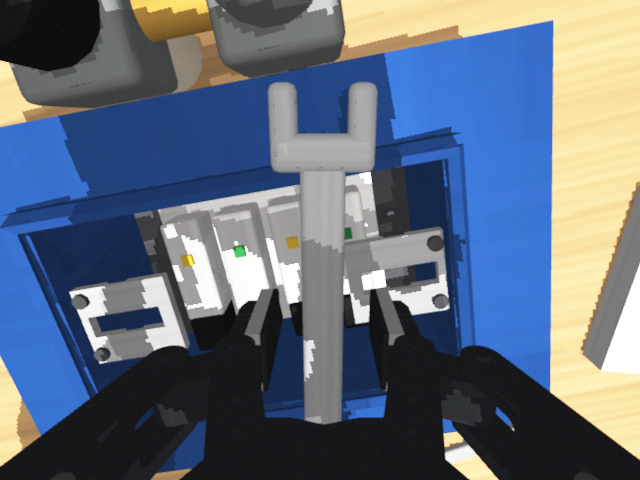

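The fingers straddle the shank at (322,320), with the right finger clear of the receptacle. I'll go down 2 mm and close.

```bash
python3 -m creep '{"delta_pos":[[0.2,0,0],[0.2,0,0],[0.2,0,0],[0.2,0,0],[0.2,0,0],[0.2,0,0],[0.2,0,0]],"dr":[[0,0,0],[0,0,0],[0,0,0],[0,0,0],[0,0,0],[0,0,0],[0,0,0]]}' -1 60
python3 -m creep '{"delta_pos":[[-1,0,0],[-2,0,0],[-4,0,0],[-6,0,0],[-8,0,0],[-10,0,0],[-10,0,0]],"dr":[[0,0,0],[0,0,0],[0,0,0],[0,0,0],[0,0,0],[0,0,0],[0,0,0]]}'
python3 - <<'E'
from h import *
goal([.455,.355,.10],1.203)
goal([.455,.355,.10],1.203+np.pi/2)
snap('wrist','w3.png')
E
```

```text
clock: 3.3
position: [0.5407, -0.0618, 0.0988]
ee_rot: [-0.082, 0.703, -0.083, -0.702]
contact_force: [-0.5, 0.1, 6.2]
width: 0.0152
clock: 4.0
position: [0.5419, -0.0619, 0.2012]
ee_rot: [-0.082, 0.704, -0.083, -0.7]
contact_force: [0.7, -0.5, -1.6]
width: 0.0151
at [ 0.5419 -0.0619  0.2012] yaw -1.805 q6 1.56 t 4.0
 delta_pos cm [ 10.01 -38.54  18.19] dr [ 0.134 -0.006  0.   ]
at [ 0.5419 -0.0619  0.2012] yaw -1.805 q6 1.56 t 4.0
 delta_pos cm [ 10.01 -38.54  18.19] dr [-1.437 -0.005 -0.004]
```

View pics/w3.png

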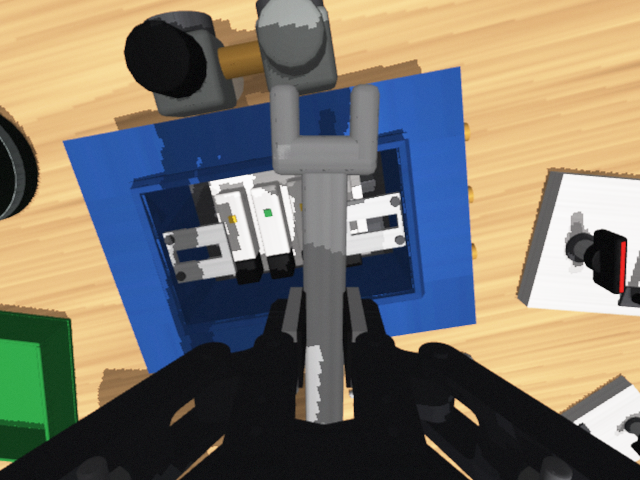

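```bash
python3 -m creep '{"delta_pos":[[0,-3.85,1.82],[0,-7.7,3.64],[0,-11.6,5.46],[0,-15.4,7.28],[0,-19.3,9.1],[0,-23.1,10.9],[0,-27,12.7],[0,-30.8,14.6],[0,-34.7,16.4],[0,-38.5,18.2]],"dr":[[-0.144,0,0],[-0.287,0,0],[-0.431,0,0],[-0.575,0,0],[-0.718,0,0],[-0.862,0,0],[-1.006,0,0],[-1.15,0,0],[-1.293,0,0],[-1.437,0,0]]}'
python3 -m creep '{"delta_pos":[[2,0,0],[5,0,0],[8,0,0],[11,0,0],[13,0,0],[13,0,0]],"dr":[[0,0,0],[0,0,0],[0,0,0],[0,0,0],[0,0,0],[0,0,0]]}'
python3 - <<'E'
from h import *
goal([.455,.355,.006],1.203+np.pi/2)
im=snap('top');W=cloud(im)
print(manip.get_state()['contact_force'])
E
```

```text
clock: 5.05
position: [0.4509, 0.3563, 0.1964]
ee_rot: [-0.402, -0.581, -0.402, 0.583]
contact_force: [0.7, 0.1, -1.6]
width: 0.0151
clock: 5.65
position: [0.449, 0.353, 0.0637]
ee_rot: [-0.4, -0.579, -0.4, 0.587]
contact_force: [-0.0, -0.3, -2.9]
width: 0.015
at [0.449  0.353  0.0637] yaw -0.368 q6 0.91 t 5.7
 delta_pos cm [ 5.76  0.52 -0.44] dr [-0.     0.008  0.006]
[-0.29977517  0.54144853 -1.1234631 ]
```

```bash
python3 -m creep '{"delta_pos":[[2,0.5,-0.4],[4,0.5,-0.4],[5,0.5,-0.4],[5.6,0.5,-0.4],[5.7,0.5,-0.4],[5.8,0.5,-0.4],[5.9,0.5,-0.4],[6,0.5,-0.4]],"dr":[[0,0.008,0.006],[0,0.008,0.006],[0,0.008,0.006],[0,0.008,0.006],[0,0.008,0.006],[0,0.008,0.006],[0,0.008,0.006],[0,0.008,0.006]]}'
```

```text
clock: 6.5
position: [0.459, 0.3573, 0.0087]
ee_rot: [0.4, 0.587, 0.4, -0.579]
contact_force: [-0.2, -0.1, -1.9]
width: 0.0152
```

```bash
python3 -m creep '{"delta_pos":[[0,0,0],[0.1,0,0],[0.2,0,0],[0.3,0,0]],"dr":[[0,0,0],[0,0,0],[0,0,0],[0,0,0]]}'; python3 -m creep '{"delta_pos":[[0,0,0]],"dr":[[0,0,0]]}'
```

```text
clock: 6.9
position: [0.4586, 0.357, 0.005]
ee_rot: [0.4, 0.587, 0.4, -0.58]
contact_force: [0.4, 0.6, -1.8]
width: 0.015
clock: 7.0
position: [0.4585, 0.3569, 0.0048]
ee_rot: [0.4, 0.586, 0.4, -0.58]
contact_force: [-0.5, -0.3, -2.2]
width: 0.0148
```

```bash
python3 -m creep '{"delta_pos":[[0.1,0,0],[0.2,0,0],[0.3,0,0],[0.3,0,0]],"dr":[[0,0,0],[0,0,0],[0,0,0],[0,0,0]]}'; python3 - <<'E'
from h import *
im=snap('wrist','w4.png')
E
```

```text
clock: 7.4
position: [0.4586, 0.357, 0.0044]
ee_rot: [0.4, 0.587, 0.4, -0.579]
contact_force: [-3.8, -2.4, 14.2]
width: 0.0152
```

View pics/w4.png

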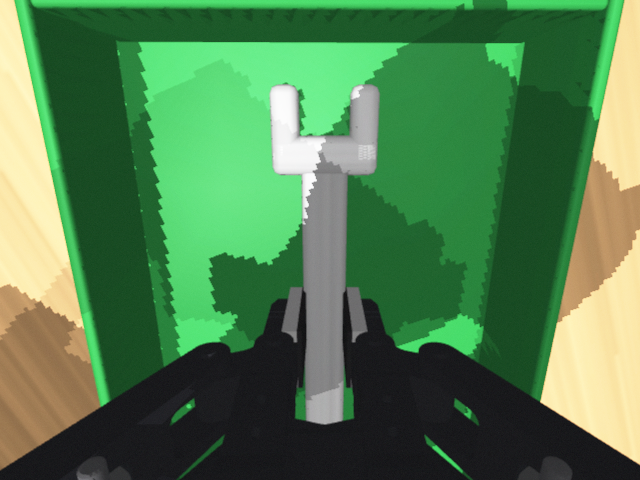

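The spanner is on the tray floor: its jaw is at (325,130), well inside the walls, with 14 N of contact. Releasing.

```bash
python3 -m creep '{"delta_pos":[[-0.2,0,0],[-0.2,0,0],[-0.2,0,0],[-0.2,0,0],[-3,0,0],[-8,0,0],[-13,0,0],[-18,0,0],[-20,0,0],[-20,0,0]],"dr":[[0,0,0],[0,0,0],[0,0,0],[0,0,0],[0,0,0],[0,0,0],[0,0,0],[0,0,0],[0,0,0],[0,0,0]]}' -0.1
python3 - <<'E'
from h import *
goal([.431,-.346,.22],-1.894)
E
```

```text
clock: 8.45
position: [0.4589, 0.3572, 0.206]
ee_rot: [0.4, 0.589, 0.4, -0.577]
contact_force: [0.2, -0.3, 0.0]
width: 0.0385
at [0.4589 0.3572 0.206 ] yaw -0.368 q6 0.91 t 8.4
 delta_pos cm [-2.11 22.71 66.59] dr [ 1.526 -0.02   0.002]
```

```bash
python3 -m creep '{"delta_pos":[[-2.1,22.7,66.6],[-2.1,22.7,66.6],[-2.1,22.7,66.6],[-2.1,22.7,66.6],[-2.1,22.7,66.6],[-2.1,22.7,66.6],[-2.1,22.7,66.6],[-2.1,22.7,66.6],[-2.1,22.7,66.6],[-2.1,22.7,66.6]],"dr":[[1.526,-0.02,0],[1.526,-0.02,0],[1.526,-0.02,0],[1.526,-0.02,0],[1.526,-0.02,0],[1.526,-0.02,0],[1.526,-0.02,0],[1.526,-0.02,0],[1.526,-0.02,0],[1.526,-0.02,0]]}'
python3 - <<'E'
from h import *
goal([.431,-.346,.22],-1.894)
E
```

```text
clock: 9.45
position: [0.4357, -0.145, 0.2124]
ee_rot: [0.106, -0.695, 0.108, 0.703]
contact_force: [1.4, -0.4, 0.7]
width: 0.0385
at [ 0.4357 -0.145   0.2124] yaw -1.874 q6 1.41 t 9.4
 delta_pos cm [-0.74 19.33 -5.55] dr [ 0.02   0.01  -0.004]
```

```bash
python3 -m creep '{"delta_pos":[[-5,5,0.5],[-6,10,0.5],[-6,15,0.5],[-6,19.3,0.5],[-6,19.3,0.5],[-6,19.3,0.5]],"dr":[[0.02,0.01,0],[0.02,0.01,0],[0.02,0.01,0],[0.02,0.01,0],[0.02,0.01,0],[0.02,0.01,0]]}'
python3 - <<'E'
from h import *
im=snap('wrist','w5.png');W=cloud(im);px=im['pixels'].astype(int);z=W[...,2]
near=(abs(W[...,0]-.432)<.12)&(abs(W[...,1]+.346)<.13)
def rect(m,n):
    m=cv2.morphologyEx(m.astype(np.uint8),cv2.MORPH_OPEN,np.ones((3,3)))
    k,l,s,_=cv2.connectedComponentsWithStats(m);i=1+np.argmax(s[1:,4]);Q=W[l==i]
    r=cv2.minAreaRect((Q[:,:2]*1000).astype(np.float32));b=cv2.boxPoints(r);print(n,len(Q),np.round(b,1).tolist(),np.round(r[0],1),r[1:],np.median(Q[:,2]),'px',s[i])
c=np.array([.432,-.346])
d=(W[...,:2]-c)@np.array([np.cos(1.248),np.sin(1.248)])
rect(near&(abs(z-.02)<.006)&(px.min(-1)>80),'cover')
rect(near&(z>.058)&(z<.072)&(abs(d)<.025),'handle')
rect(near&(z>.062)&(z<.076)&(d>.035),'wing1')
rect(near&(z>.062)&(z<.076)&(d<-.035),'wing2')
goal([.431,-.346,.22],-1.894)
E
```

```text
clock: 10.05
position: [0.3752, -0.3276, 0.273]
ee_rot: [0.112, -0.698, 0.114, 0.698]
contact_force: [0.2, 0.9, 0.0]
width: 0.0383
cover 21445 [[338.5, -423.1000061035156], [462.20001220703125, -464.0], [525.0999755859375, -273.6000061035156], [401.3999938964844, -232.6999969482422]] [ 431.8 -348.4] ((200.44590759277344, 130.32203674316406), 71.71009063720703) 0.020696168314634174 px [  223    67   204   131 21445]
handle 1068 [[388.0, -339.0], [472.3999938964844, -366.70001220703125], [475.3999938964844, -357.5], [391.0, -329.79998779296875]] [ 431.7 -348.3] ((9.644168853759766, 88.86214447021484), 71.84382629394531) 0.06475546523805384 px [ 320   86   11  100 1068]
wing1 653 [[427.3999938964844, -289.79998779296875], [477.1000061035156, -291.8999938964844], [477.6000061035156, -281.6000061035156], [427.79998779296875, -279.6000061035156]] [ 452.5 -285.7] ((10.257545471191406, 49.804779052734375), 87.63400268554688) 0.07032510138369555 px [240 110  27  55 653]
wing2 615 [[388.1000061035156, -421.29998779296875], [394.1000061035156, -429.6000061035156], [434.3999938964844, -400.29998779296875], [428.3999938964844, -392.1000061035156]] [ 411.3 -410.8] ((49.81549835205078, 10.170999526977539), 35.988895416259766) 0.07032273421599781 px [374 118  46  39 615]
at [ 0.3756 -0.3259  0.2732] yaw -1.89 q6 1.04 t 10.1
 delta_pos cm [ 5.33  0.17 -5.88] dr [ 0.004 -0.    -0.002]
```

View pics/w5.png

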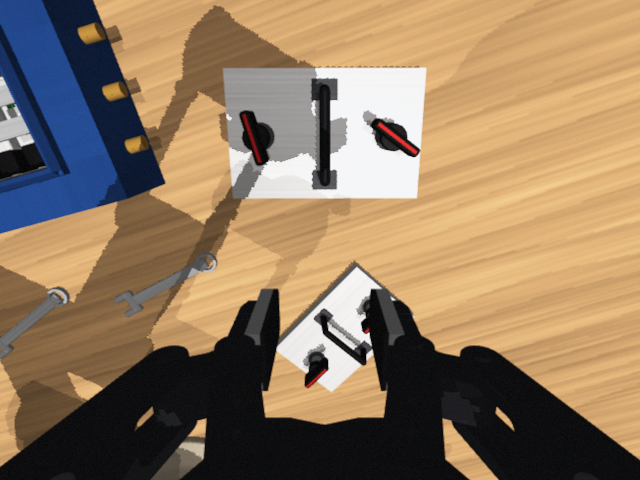

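The large cover is at (325,132), its handle is at (324,135), and the wings are at (254,137) and (393,137). Next I descend on the handle.

```bash
python3 - <<'E'
from h import *
goal([.4318,-.348,.041],-1.890)
E

```

```text
at [ 0.3756 -0.3259  0.2732] yaw -1.89 q6 1.04 t 10.1
 delta_pos cm [23.23  0.3  -6.02] dr [ 0.    -0.    -0.002]
```

```bash
python3 -m creep '{"delta_pos":[[4,0.3,-3],[8,0.3,-6],[12,0.3,-6],[15,0.3,-6],[18,0.3,-6],[20,0.3,-6],[22,0.3,-6],[23,0.3,-6],[23.2,0.3,-6],[23.2,0.3,-6]],"dr":[[0,0,0],[0,0,0],[0,0,0],[0,0,0],[0,0,0],[0,0,0],[0,0,0],[0,0,0],[0,0,0],[0,0,0]]}'
python3 - <<'E'
from h import *
goal([.4318,-.348,.041],-1.890)
E
```

```text
clock: 11.1
position: [0.4332, -0.3484, 0.0435]
ee_rot: [-0.109, 0.699, -0.113, -0.697]
contact_force: [-0.8, -0.4, -0.6]
width: 0.0384
at [ 0.4332 -0.3484  0.0435] yaw -1.887 q6 1.09 t 11.1
 delta_pos cm [0.25 0.   0.15] dr [ 0.003 -0.004 -0.004]
```

```bash
python3 -m creep '{"delta_pos":[[0.2,0,0.1],[0.2,0,0.1],[0.2,0,0.1],[0.2,0,0.1],[0.2,0,0.1],[0.2,0,0.1],[0.2,0,0.1]],"dr":[[0,0,0],[0,0,0],[0,0,0],[0,0,0],[0,0,0],[0,0,0],[0,0,0]]}' -1 110
python3 -m creep '{"delta_pos":[[-0.5,0,0],[-1.5,0,0],[-3,0,0],[-5.5,0,0],[-8.5,0,0],[-11.5,0,0],[-14.5,0,0],[-16,0,0],[-16,0,0],[-16,0,0]],"dr":[[0,0,0],[0,0,0],[0,0,0],[0,0,0],[0,0,0],[0,0,0],[0,0,0],[0,0,0],[0,0,0],[0,0,0]]}'
python3 - <<'E'
from h import *
goal([.5416,-.0327,.200],1.5085-np.pi)
print(manip.get_state()['moment'])
E
```

```text
clock: 11.8
position: [0.4321, -0.3489, 0.0424]
ee_rot: [-0.11, 0.7, -0.114, -0.697]
contact_force: [0.3, 2.4, 6.0]
width: 0.0062
clock: 12.8
position: [0.4309, -0.3476, 0.2008]
ee_rot: [-0.11, 0.699, -0.113, -0.698]
contact_force: [-1.2, 0.8, -5.9]
width: 0.0063
at [ 0.4309 -0.3476  0.2008] yaw -1.888 q6 1.09 t 12.8
 delta_pos cm [ -0.06 -33.37  -0.69] dr [-0.255 -0.002 -0.005]
[ 0.05173992  0.02315531 -0.04713668]
```

```bash
python3 -m creep '{"delta_pos":[[0,-2,0],[0,-5.5,-0.1],[0,-9.5,-0.2],[0,-13.5,-0.3],[0,-18,-0.4],[0,-22.5,-0.5],[0,-26.5,-0.6],[0,-30,-0.7],[0,-32.4,-0.7],[0,-33.4,-0.7]],"dr":[[-0.02,0,-0.005],[-0.04,0,-0.005],[-0.08,0,-0.005],[-0.12,0,-0.005],[-0.15,0,-0.005],[-0.18,0,-0.005],[-0.21,0,-0.005],[-0.24,0,-0.005],[-0.255,0,-0.005],[-0.255,0,-0.005]]}'
python3 -m creep '{"delta_pos":[[0,0,0],[0,0,0],[0,0,0],[0,0,0]],"dr":[[0,0,0],[0,0,0],[0,0,0],[0,0,0]]}'
cat > cov.py <<'E'
from h import *
def rect(W,m,n):
    m=cv2.morphologyEx(m.astype(np.uint8),cv2.MORPH_OPEN,np.ones((3,3)))
    k,l,s,_=cv2.connectedComponentsWithStats(m)
    if k<2: print(n,'none');return
    i=1+np.argmax(s[1:,4]);Q=W[l==i]
    r=cv2.minAreaRect((Q[:,:2]*1000).astype(np.float32));b=cv2.boxPoints(r)
    print(n,len(Q),np.round(r[0],1),np.round(r[1],1),'deg',round(r[2],2),'z',np.round(np.median(Q[:,2]),4));print('   ',np.round(b,1).tolist())
E
python3 - <<'E'
from cov import *
im=snap('wrist','w6.png');W=cloud(im);px=im['pixels'].astype(int);z=W[...,2]
near=(abs(W[...,0]-.54)<.13)&(abs(W[...,1]+.033)<.15)
rect(W,near&(abs(z-.178)<.012)&(px.min(-1)>60),'covertop')
Q=W[near&(abs(z-.178)<.015)&(px.min(-1)>60)];A=np.c_[Q[:,:2]-[.54,-.033],np.ones(len(Q))];print('plane',np.linalg.lstsq(A,Q[:,2],rcond=None)[0])
t=snap('top');W=cloud(t);px=t['pixels'].astype(int);z=W[...,2]
near=(abs(W[...,0]-.54)<.13)&(abs(W[...,1]+.033)<.15)
rect(W,near&(abs(z-.178)<.012)&(px.min(-1)>60),'covertop(top)')
goal([.5416,-.0327,.200],1.5085-np.pi)
E
```

```text
clock: 13.8
position: [0.5415, -0.0296, 0.198]
ee_rot: [0.021, -0.707, 0.02, 0.707]
contact_force: [0.1, -0.1, -5.1]
width: 0.0063
clock: 14.2
position: [0.5419, -0.0341, 0.1997]
ee_rot: [-0.022, 0.708, -0.023, -0.706]
contact_force: [-0.3, 1.0, -5.2]
width: 0.0062
covertop 63850 [544.1 -34.1] [201.7 125. ] deg 86.05 z 0.178
    [[474.79998779296875, -130.39999389648438], [599.5, -139.0], [613.4000244140625, 62.29999923706055], [488.70001220703125, 70.9000015258789]]
plane [-0.00872358  0.01182515  0.17829751]
covertop(top) 2745 [540.5  -9.6] [150.1 130.8] deg 83.84 z 0.1784
    [[467.3999938964844, -77.19999694824219], [597.5, -91.30000305175781], [613.5999755859375, 58.0], [483.5, 72.0]]
at [ 0.5421 -0.0338  0.1999] yaw -1.634 q6 1.44 t 14.3
 delta_pos cm [-0.01 -0.11  0.06] dr [-0.001 -0.003 -0.001]
```

View pics/w6.png

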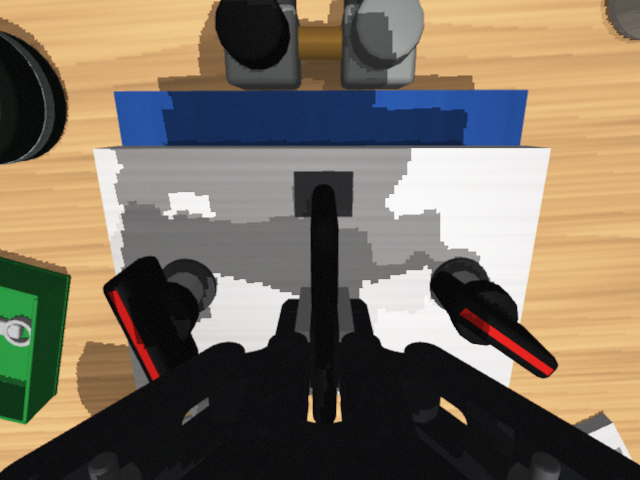

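The cover is level in the grip and its far edge at (320,148) is parallel to the box. It needs about 1.3 mm of shift in y before I lower it.

```bash
python3 -m creep '{"delta_pos":[[0,-0.13,0.03],[1,-0.13,0.03],[2.2,-0.13,0.03],[3.4,-0.13,0.03],[4.3,-0.13,0.03],[4.8,-0.13,0.03],[5,-0.13,0.03],[5,-0.13,0.03],[5,-0.13,0.03],[5,-0.13,0.03]],"dr":[[0,0,0],[0,0,0],[0,0,0],[0,0,0],[0,0,0],[0,0,0],[0,0,0],[0,0,0],[0,0,0],[0,0,0]]}'
python3 - <<'E'
from cov import *
goal([.5416,-.0327,.126],1.5085-np.pi)
im=snap('wrist');W=cloud(im);px=im['pixels'].astype(int);z=W[...,2]
near=(abs(W[...,0]-.54)<.13)&(abs(W[...,1]+.033)<.15)
rect(W,near&(abs(z-.128)<.012)&(px.min(-1)>60),'covertop')
blue=(px[...,0]>px[...,2]+40)
rect(W,blue&near&(abs(z-.085)<.006),'box')
E
```

```text
clock: 15.3
position: [0.5426, -0.0317, 0.1504]
ee_rot: [-0.022, 0.708, -0.022, -0.705]
contact_force: [-0.3, -0.3, -4.6]
width: 0.0067
at [ 0.5426 -0.0317  0.1504] yaw -1.633 q6 1.45 t 15.3
 delta_pos cm [2.44 0.11 0.11] dr [ 0.    -0.004 -0.001]
covertop 63987 [544.3 -31.7] [201.4 125.3] deg 86.39 z 0.1286
    [[475.5, -128.1999969482422], [600.5, -136.10000610351562], [613.2000122070312, 64.9000015258789], [488.20001220703125, 72.80000305175781]]
box 35040 [561.8 -33.5] [271.3 149.7] deg 86.35 z 0.0857
    [[478.5, -164.10000610351562], [627.9000244140625, -173.60000610351562], [645.2000122070312, 97.0999984741211], [495.79998779296875, 106.69999694824219]]
```

```bash
python3 -m creep '{"delta_pos":[[0,0.08,0.05],[0.4,0.08,0.05],[0.7,0.08,0.05],[1,0.08,0.05],[1.2,0.08,0.05],[1.4,0.08,0.05]],"dr":[[0,0,0],[0,0,0],[0,0,0],[0,0,0],[0,0,0],[0,0,0]]}'
python3 -m creep '{"delta_pos":[[0.2,0,0],[0.4,0,0],[0.6,0,0],[0.8,0,0],[0.8,0,0]],"dr":[[0,0,0],[0,0,0],[0,0,0],[0,0,0],[0,0,0]]}'
```

```text
clock: 15.95
position: [0.5417, -0.0324, 0.1355]
ee_rot: [-0.022, 0.708, -0.022, -0.706]
contact_force: [0.8, 0.1, -5.1]
width: 0.0063
clock: 16.45
position: [0.5417, -0.0324, 0.1276]
ee_rot: [-0.022, 0.708, -0.022, -0.706]
contact_force: [0.2, 0.0, -5.5]
width: 0.0064
```

```bash
python3 -m creep '{"delta_pos":[[0.1,0,0],[0.2,0,0],[0.3,0,0],[0.3,0,0]],"dr":[[0,0,0],[0,0,0],[0,0,0],[0,0,0]]}'
```

```text
clock: 16.85
position: [0.5419, -0.0324, 0.1273]
ee_rot: [-0.022, 0.708, -0.022, -0.705]
contact_force: [-5.1, 0.8, 10.3]
width: 0.0063
```

It's home: the handle is 42 mm above the flat top, the same as when it was gripped. I'll release, back off and look.

```bash
python3 -m creep '{"delta_pos":[[-0.2,0,0],[-0.2,0,0],[-0.2,0,0],[-0.2,0,0],[-3,0,0],[-7,0,0],[-11,0,3],[-13,0,6],[-13,0,7],[-13,0,7]],"dr":[[0,0,0],[0,0,0],[0,0,0],[0,0,0],[0,0,0],[0,0,0],[0,0,0],[0,0,0],[0,0,0],[0,0,0]]}' -0.2
cat > look.py <<'E'
from cov import *
import sys
def look(fn=None):
    im=snap('wrist',fn);W=cloud(im);px=im['pixels'].astype(int);z=W[...,2]
    c=np.array([.5416,-.0327]);e=np.array([np.cos(1.5085),np.sin(1.5085)])
    near=(abs(W[...,0]-.54)<.13)&(abs(W[...,1]+.033)<.15)
    d=(W[...,:2]-c)@e
    rect(W,near&(abs(z-.105)<.006)&(px.min(-1)>60),'covertop')
    Q=W[near&(abs(z-.105)<.008)&(px.min(-1)>60)];A=np.c_[Q[:,:2]-c,np.ones(len(Q))];print('plane',np.linalg.lstsq(A,Q[:,2],rcond=None)[0])
    for n,m in(('wing1',d>.03),('wing2',d<-.03)):
        m=m&near&(px.max(-1)<230)&(z>.12)&(z<.17)
        zt=np.percentile(z[m],95);rect(W,m&(z>zt-.007)&(z<zt+.006),n)
if __name__=='__main__':
    look(sys.argv[1])
E
python3 look.py w7.png; python3 -c "
from h import *
goal([.5416,-.0327,.126],1.5085-np.pi)"
```

```text
clock: 17.85
position: [0.4705, -0.0278, 0.2547]
ee_rot: [-0.022, 0.708, -0.022, -0.705]
contact_force: [0.8, -0.5, -0.0]
width: 0.0345
covertop 39158 [541.3 -32.9] [201.2 130.1] deg 86.4 z 0.1057
    [[470.0, -129.1999969482422], [599.9000244140625, -137.39999389648438], [612.5, 63.400001525878906], [482.70001220703125, 71.5]]
plane [-0.00042293 -0.0002277   0.10573149]
wing1 1288 [545.2  33. ] [49.8 10.8] deg 12.51 z 0.1553
    [[519.7999877929688, 32.900001525878906], [522.0999755859375, 22.399999618530273], [570.7000122070312, 33.20000076293945], [568.4000244140625, 43.70000076293945]]
wing2 1079 [537.  -98.7] [50.3 10.2] deg 50.58 z 0.1551
    [[517.0, -114.9000015258789], [524.9000244140625, -121.4000015258789], [556.9000244140625, -82.5], [549.0, -76.0]]
at [ 0.4713 -0.0279  0.2539] yaw -1.633 q6 1.43 t 17.9
 delta_pos cm [12.81  0.04 -7.01] dr [ 0.    -0.003 -0.   ]
```

View pics/w7.png

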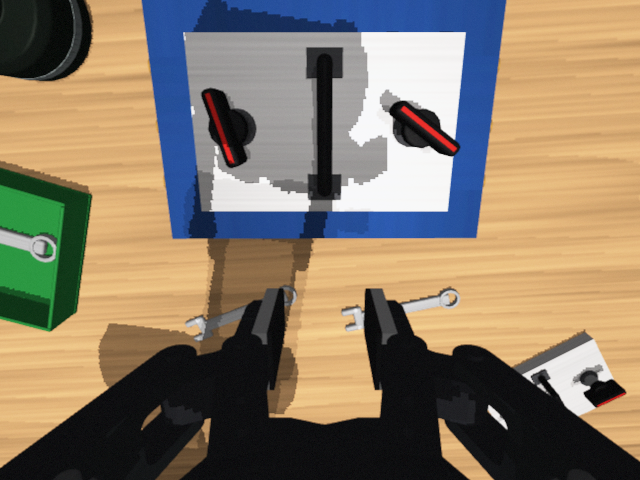

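The cover is home and level, with its top at 105.7 mm and its centre within 0.5 mm of the hatch. Wing 1 at (224,127) is 1.29 rad off and wing 2 at (425,128) is 0.63 rad off. Wing 1 first.

```bash
python3 -c "
from h import *
goal([.5453,.033,.128],.218-np.pi/2)"
```

```text
at [ 0.4713 -0.0279  0.2539] yaw -1.633 q6 1.43 t 17.9
 delta_pos cm [12.61 -6.54 -6.97] dr [-0.28  -0.003 -0.001]
```

```bash
python3 -m creep '{"delta_pos":[[0,-3,-3],[2,-6,-6],[5,-6.5,-7],[8,-6.5,-7],[10,-6.5,-7],[11.5,-6.5,-7],[12.3,-6.5,-7],[12.6,-6.5,-7],[12.6,-6.5,-7],[12.6,-6.5,-7]],"dr":[[-0.1,0,0],[-0.2,0,0],[-0.28,0,0],[-0.28,0,0],[-0.28,0,0],[-0.28,0,0],[-0.28,0,0],[-0.28,0,0],[-0.28,0,0],[-0.28,0,0]]}'
python3 -c "
from h import *
goal([.5453,.033,.128],.218-np.pi/2)"
```

```text
clock: 18.9
position: [0.5465, 0.0324, 0.1292]
ee_rot: [0.077, 0.704, 0.076, -0.701]
contact_force: [-0.5, 0.5, -0.5]
width: 0.0341
at [0.5465 0.0324 0.1292] yaw -1.353 q6 1.29 t 18.9
 delta_pos cm [ 0.12 -0.09  0.1 ] dr [-0.    -0.004 -0.002]
```

Correct by 1 mm, close, then turn counter-clockwise by 1.29 rad.

```bash
python3 -m creep '{"delta_pos":[[0.1,-0.1,0.1],[0.1,-0.1,0.1],[0.1,-0.1,0.1],[0.1,-0.1,0.1],[0.1,-0.1,0.1],[0.1,-0.1,0.1],[0.1,-0.1,0.1]],"dr":[[0,0,0],[0,0,0],[0,0,0],[0,0,0],[0,0,0],[0,0,0],[0,0,0]]}' -1 80
python3 -m creep '{"delta_pos":[[0,0,0],[0,0,0],[0,0,0],[0,0,0],[0,0,0],[0,0,0],[0,0,0],[0,0,0],[0,0,0],[0,0,0]],"dr":[[-0.13,0,0],[-0.27,0,0],[-0.41,0,0],[-0.55,0,0],[-0.69,0,0],[-0.83,0,0],[-0.97,0,0],[-1.11,0,0],[-1.22,0,0],[-1.28,0,0]]}'
python3 -c "
from h import *
goal([.5453,.033,.128],1.508-np.pi/2);s=manip.get_state();print(s['contact_force'],s['moment'],s['width'])"
```

```text
clock: 19.6
position: [0.5447, 0.0332, 0.1279]
ee_rot: [0.077, 0.704, 0.076, -0.702]
contact_force: [-1.2, 0.8, 3.3]
width: 0.0086
clock: 20.6
position: [0.5459, 0.0322, 0.1281]
ee_rot: [0.484, 0.518, 0.48, -0.516]
contact_force: [1.7, -3.0, 4.0]
width: 0.0086
at [0.5459 0.0322 0.1281] yaw -0.07 q6 0.0 t 20.6
 delta_pos cm [ 0.01 -0.06 -0.07] dr [-0.007  0.002 -0.006]
[ 1.66794014 -2.97201162  4.04875518] [-0.20795229 -0.02522244 -0.00195828] 0.008556731776766573
```

```bash
python3 -m creep '{"delta_pos":[[0.2,0,0],[0.4,0,0],[0.6,0,0],[0.8,0,0],[1.0,0,0],[1.2,0,0],[1.4,0,0],[1.6,0,0],[1.75,0,0],[1.75,0,0]],"dr":[[0,0,0],[0,0,0],[0,0,0],[0,0,0],[0,0,0],[0,0,0],[0,0,0],[0,0,0],[0,0,0],[0,0,0]]}'
```

```text
clock: 21.6
position: [0.5458, 0.0325, 0.1111]
ee_rot: [0.483, 0.519, 0.479, -0.517]
contact_force: [0.6, -5.2, 8.3]
width: 0.0088
```

```bash
python3 -m creep '{"delta_pos":[[0.1,0,0],[0.1,0,0]],"dr":[[0,0,0],[0,0,0]]}'
python3 -m creep '{"delta_pos":[[0,0,0],[0,0,0],[0,0,0],[0,0,0],[0,0,0],[0,0,0],[0,0,0],[0,0,0],[0,0,0],[0,0,0]],"dr":[[0.14,0,0],[0.28,0,0],[0.42,0,0],[0.56,0,0],[0.7,0,0],[0.84,0,0],[0.98,0,0],[1.12,0,0],[1.26,0,0],[1.4,0,0]]}'
python3 -m creep '{"delta_pos":[[0,0,0],[0,0,0],[0,0,0],[0,0,0]],"dr":[[0.1,0,0],[0.18,0,0],[0.22,0,0],[0.22,0,0]]}'
python3 -c "
from h import *
goal([.5453,.033,.128],1.508-np.pi);s=manip.get_state();print(s['contact_force'],s['moment'],s['width'])"
```

```text
clock: 21.8
position: [0.5458, 0.0325, 0.1106]
ee_rot: [0.483, 0.519, 0.479, -0.517]
contact_force: [1.5, -5.2, 10.4]
width: 0.0089
clock: 22.8
position: [0.5446, 0.0337, 0.1106]
ee_rot: [0.032, 0.708, 0.032, -0.705]
contact_force: [-1.8, -1.0, 11.2]
width: 0.0083
clock: 23.2
position: [0.5456, 0.034, 0.1106]
ee_rot: [-0.042, 0.708, -0.042, -0.704]
contact_force: [1.4, 0.6, 11.2]
width: 0.0083
at [0.5456 0.034  0.1106] yaw -1.689 q6 1.62 t 23.2
 delta_pos cm [-1.74  0.1   0.01] dr [-0.056 -0.006  0.   ]
[ 1.37224338  0.55212483 11.17939754] [ 0.04468429 -0.0055384   1.44456084] 0.008275828720071782
```

The 1.4 N m reaction shows it is at the stop. I'll ease off the torque, release and lift.

```bash
python3 -m creep '{"delta_pos":[[0,0,0],[0,0,0],[0,0,0],[0,0,0],[0,0,0],[-2,0,0],[-6,0,0],[-10,0,0],[-10,0,0]],"dr":[[-0.05,0,0],[-0.05,0,0],[-0.05,0,0],[-0.05,0,0],[-0.05,0,0],[-0.05,0,0],[-0.05,0,0],[-0.05,0,0],[-0.05,0,0]]}' -0.2
python3 -c "
from h import *
goal([.475,-.034,.25],1.508-np.pi)"
```

```text
clock: 24.1
position: [0.548, 0.0332, 0.2149]
ee_rot: [-0.025, 0.712, -0.026, -0.701]
contact_force: [0.2, -0.1, 0.2]
width: 0.034
at [0.548  0.0332 0.2149] yaw -1.643 q6 1.58 t 24.1
 delta_pos cm [-3.6   7.23  6.74] dr [-0.01  -0.015 -0.   ]
```

```bash
python3 -m creep '{"delta_pos":[[-3.6,4,4],[-3.6,7.2,6.7],[-3.6,7.2,6.7],[-3.6,7.2,6.7],[-3.6,7.2,6.7]],"dr":[[-0.01,-0.015,0],[-0.01,-0.015,0],[-0.01,-0.015,0],[-0.01,-0.015,0],[-0.01,-0.015,0]]}'
python3 look.py w8.png
python3 -c "
from h import *
goal([.5373,-.0987,.128],.883-np.pi/2)"
```

```text
clock: 24.6
position: [0.4726, -0.0332, 0.2445]
ee_rot: [0.022, -0.702, 0.022, 0.711]
contact_force: [-0.1, -1.0, -0.7]
width: 0.0341
covertop 42786 [541.4 -32.4] [201.  130.5] deg 85.77 z 0.1057
    [[468.8999938964844, -127.9000015258789], [599.0999755859375, -137.5], [613.9000244140625, 63.0], [483.70001220703125, 72.5999984741211]]
plane [-0.00027122 -0.00018399  0.10572909]
wing1 1264 [546.2  33.4] [10.7 49.5] deg 85.79 z 0.143
    [[521.0999755859375, 29.799999237060547], [570.5, 26.200000762939453], [571.2999877929688, 36.900001525878906], [521.9000244140625, 40.5]]
wing2 1134 [536.7 -97.8] [49.6 10.3] deg 50.23 z 0.1552
    [[516.9000244140625, -113.5999984741211], [524.7999877929688, -120.19999694824219], [556.5999755859375, -82.0999984741211], [548.5999755859375, -75.5]]
at [ 0.4727 -0.033   0.2444] yaw -1.633 q6 1.42 t 24.6
 delta_pos cm [11.55  6.16 -7.  ] dr [-0.945  0.011  0.006]
```

Wing 1 is locked: its top dropped 12.3 mm and it stands exactly across the cover. Now wing 2.

```bash
python3 -m creep '{"delta_pos":[[0,3,-3],[0,6.1,-6],[0,6.1,-7],[2,6.1,-7],[4,6.1,-7],[6,6.1,-7],[8,6.1,-7],[10,6.1,-7],[11.2,6.1,-7],[11.5,6.1,-7]],"dr":[[-0.13,0,0],[-0.27,0,0],[-0.41,0,0],[-0.55,0,0],[-0.69,0,0],[-0.83,0,0],[-0.94,0.01,0],[-0.94,0.01,0],[-0.94,0.01,0],[-0.94,0.01,0]]}'
python3 -c "
from h import *
goal([.5370,-.0984,.128],.878-np.pi/2)"
```

```text
clock: 25.65
position: [0.5364, -0.0979, 0.1272]
ee_rot: [-0.298, -0.639, -0.304, 0.641]
contact_force: [-0.3, -0.2, 0.1]
width: 0.0342
at [ 0.5364 -0.0979  0.1272] yaw -0.692 q6 0.38 t 25.6
 delta_pos cm [-0.08  0.08  0.01] dr [0.001 0.    0.009]
```

```bash
python3 -m creep '{"delta_pos":[[-0.1,0.08,0],[-0.1,0.08,0],[-0.1,0.08,0],[-0.1,0.08,0],[-0.1,0.08,0],[-0.1,0.08,0],[-0.1,0.08,0]],"dr":[[0,0,0.009],[0,0,0.009],[0,0,0.009],[0,0,0.009],[0,0,0.009],[0,0,0.009],[0,0,0.009]]}' -1 80
python3 -m creep '{"delta_pos":[[0,0,0],[0,0,0],[0,0,0],[0,0,0],[0,0,0],[0,0,0],[0,0,0]],"dr":[[-0.13,0,0],[-0.26,0,0],[-0.39,0,0],[-0.5,0,0],[-0.58,0,0],[-0.62,0,0],[-0.62,0,0]]}'
python3 -c "
from h import *
goal([.537,-.0984,.128],1.505-np.pi/2);s=manip.get_state();print(s['contact_force'],s['moment'],s['width'])"
```

```text
clock: 26.35
position: [0.5379, -0.0989, 0.1309]
ee_rot: [0.301, 0.642, 0.299, -0.639]
contact_force: [1.1, 4.5, 2.7]
width: 0.0085
clock: 27.05
position: [0.5384, -0.099, 0.1308]
ee_rot: [0.483, 0.519, 0.48, -0.517]
contact_force: [2.0, 4.8, 2.6]
width: 0.0083
at [ 0.5384 -0.099   0.1308] yaw -0.073 q6 -0.24 t 27.1
 delta_pos cm [ 0.28 -0.14 -0.05] dr [-0.008  0.001 -0.006]
[2.03109628 4.77277991 2.63412448] [ 0.89036203 -0.12388104  0.03431507] 0.008324914839561548
```

```bash
python3 -m creep '{"delta_pos":[[0.2,-0.05,0],[0.4,-0.1,0],[0.6,-0.1,0],[0.8,-0.1,0],[1.0,-0.1,0],[1.2,-0.1,0],[1.4,-0.1,0],[1.6,-0.1,0],[1.8,-0.1,0],[1.8,-0.1,0]],"dr":[[0,0,0],[0,0,0],[0,0,0],[0,0,0],[0,0,0],[0,0,0],[0,0,0],[0,0,0],[0,0,0],[0,0,0]]}'
```

```text
clock: 28.05
position: [0.5383, -0.0991, 0.1137]
ee_rot: [0.483, 0.52, 0.479, -0.517]
contact_force: [1.1, 5.9, 8.9]
width: 0.0083
```

```bash
python3 -m creep '{"delta_pos":[[0.1,0,0],[0.1,0,0]],"dr":[[0,0,0],[0,0,0]]}'
python3 -m creep '{"delta_pos":[[0,0,0],[0,0,0],[0,0,0],[0,0,0],[0,0,0],[0,0,0],[0,0,0],[0,0,0],[0,0,0],[0,0,0]],"dr":[[0.14,0,0],[0.28,0,0],[0.42,0,0],[0.56,0,0],[0.7,0,0],[0.84,0,0],[0.98,0,0],[1.12,0,0],[1.26,0,0],[1.4,0,0]]}'
python3 -m creep '{"delta_pos":[[0,0,0],[0,0,0],[0,0,0],[0,0,0]],"dr":[[0.1,0,0],[0.18,0,0],[0.22,0,0],[0.22,0,0]]}'
python3 -c "
from h import *
goal([.537,-.0984,.128],1.505-np.pi);s=manip.get_state();print(s['contact_force'],s['moment'],s['width'])"
```

```text
clock: 28.25
position: [0.5383, -0.0991, 0.113]
ee_rot: [0.483, 0.52, 0.479, -0.517]
contact_force: [1.0, 5.5, 9.3]
width: 0.0086
clock: 29.25
position: [0.5376, -0.0985, 0.113]
ee_rot: [0.032, 0.709, 0.032, -0.704]
contact_force: [0.5, 7.5, 10.1]
width: 0.0085
clock: 29.65
position: [0.5368, -0.0988, 0.113]
ee_rot: [-0.042, 0.708, -0.043, -0.704]
contact_force: [-0.6, 6.6, 12.2]
width: 0.0081
at [ 0.5368 -0.0988  0.113 ] yaw -1.69 q6 1.38 t 29.6
 delta_pos cm [-1.5  -0.04 -0.02] dr [-0.054 -0.005 -0.002]
[-0.62577071  6.58338001 12.20222631] [1.08832256 0.27712848 1.28450951] 0.008117062043051943
```

At the stop (1.3 N m). Ease off, release, retreat and check.

```bash
python3 -m creep '{"delta_pos":[[0,0,0],[0,0,0],[0,0,0],[0,0,0],[0,0,0],[-2,0,0],[-6,0,0],[-10,0,0],[-13,-4,4],[-14,-7,7]],"dr":[[-0.04,0,0],[-0.04,0,0],[-0.04,0,0],[-0.04,0,0],[-0.04,0,0],[-0.04,0,0],[-0.04,0,0],[-0.04,0,0],[-0.04,0,0],[-0.04,0,0]]}' -0.2
python3 -m creep '{"delta_pos":[[0,0,0],[0,0,0],[0,0,0],[0,0,0],[0,0,0]],"dr":[[0,0,0],[0,0,0],[0,0,0],[0,0,0],[0,0,0]]}'
python3 look.py w9.png
python3 - <<'E'
from h import *
t=snap('top');s=snap('scene')
cv2.imwrite('pics/fin.png',np.hstack([cv2.resize(t['pixels'],(400,300)),cv2.resize(s['pixels'],(400,300))]))
E
```

```text
clock: 30.65
position: [0.4806, -0.027, 0.2509]
ee_rot: [-0.029, 0.709, -0.031, -0.704]
contact_force: [0.2, 1.0, 0.1]
width: 0.0341
clock: 31.15
position: [0.4798, -0.0273, 0.2481]
ee_rot: [-0.029, 0.707, -0.03, -0.706]
contact_force: [0.4, 0.7, -0.5]
width: 0.0342
covertop 40287 [541.7 -33.3] [201.  130.7] deg 85.65 z 0.1057
    [[468.8999938964844, -128.60000610351562], [599.2000122070312, -138.5], [614.5, 61.900001525878906], [484.20001220703125, 71.80000305175781]]
plane [-0.00039404 -0.00026312  0.10573008]
wing1 1178 [546.6  32.3] [10.3 49.5] deg 85.75 z 0.143
    [[521.5, 29.0], [570.9000244140625, 25.299999237060547], [571.5999755859375, 35.599998474121094], [522.2999877929688, 39.29999923706055]]
wing2 1013 [536.9 -99. ] [10.7 49.1] deg 85.26 z 0.1429
    [[511.8999938964844, -102.30000305175781], [560.9000244140625, -106.4000015258789], [561.7999877929688, -95.69999694824219], [512.7999877929688, -91.69999694824219]]
```

View pics/fin.png

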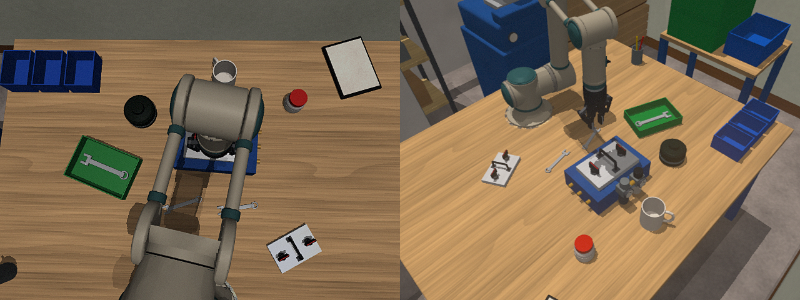

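View pics/w9.png

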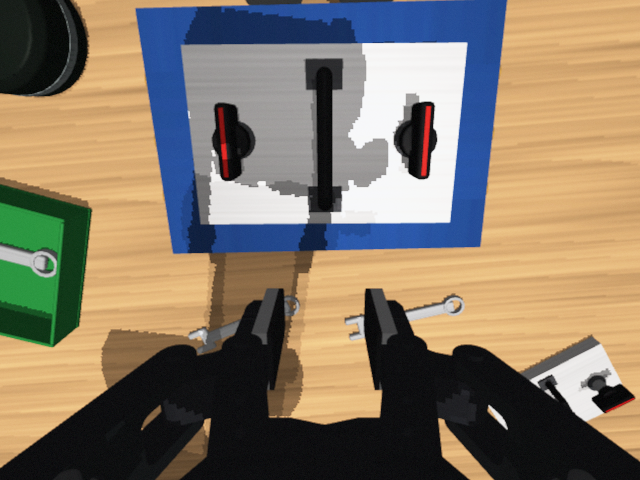

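Both wings stand across the cover, at (227,141) and (424,140), and both are down 12 mm. The spanner lies in the tray and the canister, mug and jar are where they were. Handing in.

```bash
python3 -c "
from rig import manip
print(manip.sign_off())"
```

```text
the job is handed in; nothing more can be done
None
```

The job is done and handed in at about 31 s of the 72 s allowed. I laid the spanner in the green tray, set the large cover down over the hatch, and aligned, pushed in and turned both fasteners clockwise to the stop.

**Last checks:**
- **Cover:** it sits level, with its top measured at 105.7 mm (105 mm expected when home) and its centre within about 1 mm of the hatch centre.
- **Fasteners:** after letting go, both wing tops read 143 mm, down from 155 mm. That is about 12 mm pushed in, close to the 12.5 mm locked position. Both wings stand across the cover within about 0.5°.
- **Spanner and bystanders:** in the pictures the spanner lies flat in the tray, and the canister, mug and jar stand where they were. I did not measure the bystanders' positions again.

No check failed. Two small departures: wing 2 was gripped about 3 mm higher than planned, and the cover's measured angle moved about 0.7° after locking, which is within its play on the lip.

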